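Shut the grain tester's sample drawer and press start

TASK

With the fingertips, push the grain tester's open sample drawer gently until it is fully home, then press the green key all the way down with a light fingertip, let it spring back up and draw the hand clear. Do not press the red, yellow or blue keys, do not pull the drawer farther out, and leave the tray, cup, jar and all other things on the bench where they stand.

Things in the scene. Friction and masses are not known exactly. Their poses are not given: they have to be found in the camera images.
- tester: grain tester, a navy blue box with cream cheeks fixed to the table: 260 mm deep (x), 320 mm wide (y), 130 mm tall; origin at the centre of its underside on the table; its own x axis points from its front (drawer side, towards the robot) to its rear, y to the left, z up. Its top is flat with the four keys near the front edge; behind them a flat screen and a white tray
- drawer (a joint): how far the sample drawer stands out of the tester's front, m: 0 fully home, up to 0.1; it slides straight along the tester's x axis, out towards -x, and slides stiffly (about 2 N of friction), staying where it is left
- drawer_front (a point): middle of the upper edge of the drawer's outer (robot side) face, 120 mm above the table, moving with the drawer. The drawer's cream front is flat, 150 mm wide, 58 mm tall (62 to 120 mm above the table) and 12 mm thick; the open tray behind it carries a fixed round amber reference cell. Fully home, this point is 144 mm in front of the tester's centre and the front panel stands 14 mm proud of the tester
- key_green_top (a point): green round key, 28 mm across, one of four (green, red, yellow, blue) in a row 52 mm apart along the tester's y, 60 mm behind its front, in an order that changes; the point is the centre of the key's top face when up, 152 mm above the table, moving with the key. The key stands 10 mm above its 44 mm wide grey collar, has 6 mm of travel straight down against a spring (starts to give at about 1.5 N, on its stop at about 5 N) and springs back up
- key_red_top (a point): red round key, 28 mm across, one of four (green, red, yellow, blue) in a row 52 mm apart along the tester's y, 60 mm behind its front, in an order that changes; the point is the centre of the key's top face when up, 152 mm above the table, moving with the key. The key stands 10 mm above its 44 mm wide grey collar, has 6 mm of travel straight down against a spring (starts to give at about 1.5 N, on its stop at about 5 N) and springs back up
- key_yellow_top (a point): yellow round key, 28 mm across, one of four (green, red, yellow, blue) in a row 52 mm apart along the tester's y, 60 mm behind its front, in an order that changes; the point is the centre of the key's top face when up, 152 mm above the table, moving with the key. The key stands 10 mm above its 44 mm wide grey collar, has 6 mm of travel straight down against a spring (starts to give at about 1.5 N, on its stop at about 5 N) and springs back up
- key_blue_top (a point): blue round key, 28 mm across, one of four (green, red, yellow, blue) in a row 52 mm apart along the tester's y, 60 mm behind its front, in an order that changes; the point is the centre of the key's top face when up, 152 mm above the table, moving with the key. The key stands 10 mm above its 44 mm wide grey collar, has 6 mm of travel straight down against a spring (starts to give at about 1.5 N, on its stop at about 5 N) and springs back up
- key_green_base: grey collar of the green key with the key in it; origin at the centre of its underside, 130 mm above the table, 22 mm below the top of the key when up
- key_green (a joint): how far the green key is pressed down, m: 0 up, 0.006 fully down
- key_red (a joint): how far the red key is pressed down, m: 0 up, 0.006 fully down
- key_yellow (a joint): how far the yellow key is pressed down, m: 0 up, 0.006 fully down
- key_blue (a joint): how far the blue key is pressed down, m: 0 up, 0.006 fully down
- tray: white plastic open sample tray, 100 x 170 x 30 mm, loose, lying on the rear of the tester's top; origin at the centre of its underside
- cup: open orange plastic sample cup, 66 mm across, 60 mm tall, loose, standing in front of the tester to the left of the drawer; origin at the centre of its underside
- jar: clear jar with a black cap, 64 mm across, 75 mm tall, loose, standing in front of the tester to the right of the drawer; origin at the centre of its underside
- tape: red ring of tape, 90 mm across, 25 mm tall, loose, on the table well to the left; origin at the centre of its underside
- duster: white and red spray can, 60 mm across, 180 mm tall, loose, on the table well to the right; origin at the centre of its underside
- brush: hand brush lying on the table well to the left, loose, less than 35 mm tall; origin at its underside
- weight: brass check weight, 40 mm across, 45 mm tall, loose, on the table well to the right; origin at the centre of its underside

How it is judged:
On the way, in this order (a step that is already met when the one before it is completed fails the run):
1. the drawer is fully home (value of joint drawer below 0.004 m), for 0.2 s.
2. the green key is pressed down, the drawer still home (value of joint key_green above 0.0045 m and value of joint drawer below 0.004 m), for 0.05 s.
At the end, for the whole second after the job is handed in: The drawer is within 4 mm of fully home, all four keys are up (within 1.5 mm), and every loose thing is at rest within 12 mm of where it stood (value of joint drawer below 0.004 m and value of joint each of key_green, key_red, key_yellow, key_blue below 0.0015 m and distance of each of tray, cup, jar, tape, duster, brush, weight from where it was at the start of the episode below 0.012 m and linear speed of each of tray, cup, jar, tape, duster, brush, weight below 0.02 m/s); the robot touches nothing.
It fails at once if the red, yellow or blue key is pressed (more than 2 mm) (value of joint any of key_red, key_yellow, key_blue above 0.002 m).
It fails at once if the green key or its collar is pressed harder than 25 N (contact force between key_green_base and anything else above 25 N).
It fails at once if the drawer is slammed (faster than 0.35 m/s) (velocity of joint drawer below -0.35 m/s).
It fails at once if the drawer is pulled farther out (beyond 90 mm) (value of joint drawer above 0.09 m).
It fails at once if a bystander is moved, lifted or knocked (more than 12 mm) (distance of any of tray, cup, jar, tape, duster, brush, weight from where it was at the start of the episode above 0.012 m).
It also fails if it takes over 45 s, if anything falls off the work surface, if the arm or the gripper's body presses on something with over 40 N, if the wrist force passes 120 N, or if a joint passes its speed limit or range.

ROBOT

A 7-joint arm with a two-finger parallel gripper is mounted at the origin on the work surface. World frame = base frame: x ahead of the robot, y to its left, z up, the work surface at z = 0. Lengths are in m, angles in rad, forces in N, time in s.
With the tool pointing down it reaches from about 0.425 to 0.925 m from the base axis. Payload 6.8 kg.
Tool frame: the origin (TCP) lies midway between the tips of the shut fingers; the grasp point (between the pads) lies 19 mm behind it; z points along the fingers, x is the direction in which the jaws open and shut, and the axes are right-handed (so a half turn about z gives the same grasp; the last joint's range is limited). The gripper opens to 85 mm and grips with 20 to 120 N. Pads are 22 mm wide; open, the fingers measure 114 mm over their backs; the gripper's body (76 mm by 85 mm) begins 54 mm behind the grasp point. The pads swing forward as they close: fully open they stand 13 mm farther back than shut.
Start: joints at [-1.303, 0.477, 0.022, 1.555, -0.011, 1.109, -0.083], TCP at [0.248, 0.628, 0.231] pointing down, gripper open.
Joint ranges: [-2.96, 2.96], [-0.34, 2.1], [-1.41, 1.46], [0.24, 2.44], [-1.37, 4.51], [0.17, 1.92], [-2.96, 2.96]. Speed limits (rad/s): [2.39, 2.39, 3.14, 3.14, 3.14, 3.14, 3.14].

INTERFACE

Orientations are given as a unit quaternion [w, x, y, z].
In Python, from station import bot, imaging, nets gives the robot as it stands. The module is installed in compiled form; this text tells all that it offers.
- The arm moves only by the tool apply_moves, never from a script. Its argument "moves" is text: rows parted by semicolons, each of 7 numbers parted by spaces: the gripper command: -1 is fully open, 1 is shut, values between are in proportion, then the shift along the tool's x, y, z normalised to -1 to 1, where 1 is 120 mm, then the turn, a rotation vector about the tool's x, y, z normalised to -1 to 1, where 1 is 4 degrees. In form: hand dx dy dz rx ry rz; .... A call has 1 to 12 rows; each row shifts and turns the commanded pose from where the row before left it, along the tool's axes as they then stand; what a row does not reach is not made up. A row lasts 1/12 s, in which the tool goes at most 41.7 mm and 7.16 degrees, less where a joint would pass 70% of its speed; a pose out of reach is approached as far as the arm can. A call with a number of a shift or a turn outside -1 to 1 is refused whole. A call with a gripper value outside its range is refused whole. The fingers move at their own pace and stop on an object; "force" is the grip in N (left out, the last holds). Time passes only in rows, so rows that do not move let the fingers close. It gives the time, the measured TCP pose, the force and the opening at its end, in the units of the state.
- bot.get_obs(): the state, without advancing time (a new reading comes with each control period).
- imaging.read_camera(name): name is "scene" or "top"; returns a dict with "image" (400x640x3 uint8, red, green, blue), "fx", "fy", "cx", "cy" (pixels), "dist_coeffs" ([k1, k2, p1, p2, k3] as OpenCV has them; the pictures are not rectified), "view" (4x4, takes a point from world to camera coordinates). Camera axes: x right, y down, z forward; pixel columns grow to the right and rows downward; lengths in m; the calibration is good to about 2 mm. A picture is of the moment at which its call begins. There is no depth.
- bot.hand_in(): hands the job in, once; it reports no verdict.
Trained networks look in a picture, given as the dict that the camera call returned (one of the last four; its "shot" number tells which), for a name from the list of things; names that differ only in an ending like _2 or _b are one class to them, and where a whole thing is asked for, a point or a joint stands for the part that bears it (a point fixed in the world has none). Each returns a list of dicts, best first, with "score" (0 to 1); they miss things now and then, are a little off and sometimes report something else, mostly with a low value. They report only what shows in the picture. A call takes as long as a camera call.
- nets.spot_in(picture, name): "rect" ([left, top, right, bottom] in pixels, round what is visible of it).
- nets.outline_of(picture, name): "region" (400x640 bool, what is visible of it) and "rect" ([left, top, right, bottom] in pixels, round what is visible of it).
- nets.spot_point(picture, name): "location" ([column, row] in pixels: a listed point, or the origin of a listed thing).
The state is a dict: "t": time; "q": joint angles; "joint_vel": joint speeds; "joint_torque": joint torques, N m; "eef_pos": TCP position; "tool_rot": TCP orientation; "contact_force": force on the tool from outside, world axes, zero at the start; "torque": the same for the moment, N m; "gripper_width": opening from 0.0 (shut) to 1.0 (fully open).
Only numpy, scipy, OpenCV 4.12 (cv2) and the standard library are available. Lean on these libraries where they do the work, as an engineer would, in place of code of your own. Each camera call takes 0.05 s, during which the arm holds its last target.

## Working session

There is one attempt and no reset: what is moved stays moved. The work goes in short steps, Python scripts to look and compute and a tool call to move; the robot and the scene stay as the last step left them, time stands still between calls to the robot, and variables do not carry over. Pictures are saved under pics/ and viewed, and the job is handed in when it is done.

Besides the shell and the picture viewer there is one more tool, called after "Emit:" as a command line: name --argument value ..., lists and objects as JSON in quotes. apply_moves: Moves the arm, as the interface text tells. Scaled input: -1 to 1 covers 120 mm each way for a shift and 4 degrees each way for a turn. Its arguments: {"type":"object","properties":{"moves":{"type":"string"},"force":{"type":"number"}},"required":["moves"]}

```bash
mkdir -p pics; ls; cat > h.py <<'E'
import numpy as np, cv2
from station import bot, imaging, nets
def ray(c,px):
    K=np.array([[c['fx'],0,c['cx']],[0,c['fy'],c['cy']],[0,0,1.]])
    u=cv2.undistortPoints(np.array([[px]],float),K,np.array(c['dist_coeffs'],float))[0,0]
    V=np.array(c['view']);R=V[:3,:3];t=V[:3,3]
    return -R.T@t, R.T@np.array([u[0],u[1],1.])
def atz(c,px,z):
    o,d=ray(c,px); return o+d*(z-o[2])/d[2]
def proj(c,p):
    K=np.array([[c['fx'],0,c['cx']],[0,c['fy'],c['cy']],[0,0,1.]]);V=np.array(c['view'])
    return cv2.projectPoints(np.array([p],float),cv2.Rodrigues(V[:3,:3])[0],V[:3,3],K,np.array(c['dist_coeffs'],float))[0][0,0]
E
python3 - <<'E'
from h import *
o=bot.get_obs();print(o['t'],o['eef_pos'],o['tool_rot'],o['gripper_width'])
for n in ['scene','top']:
    c=imaging.read_camera(n);cv2.imwrite(f'pics/{n}0.png',c['image'][:,:,::-1])
    print(n)
    for k,z in [('drawer_front',.12),('key_green_top',.152),('key_red_top',.152),('key_yellow_top',.152),('key_blue_top',.152),('tester',0),('cup',0),('jar',0)]:
        r=nets.spot_point(c,k)
        for q in r[:2]: print(k,round(q['score'],2),np.round(q['location'],1),atz(c,q['location'],z).round(4))
E
```

```text
pics
0.0 [0.24756348 0.62731559 0.23032416] [ 6.10103769e-04  8.26742032e-01  5.62580427e-01 -7.09818917e-04] 1.0009055869870847
scene
drawer_front 0.55 [332.1 184.3] [0.5149 0.0421 0.12  ]
drawer_front 0.25 [372.1 221. ] [0.6761 0.2059 0.12  ]
key_green_top 0.49 [343.5 201.5] [0.6476 0.1103 0.152 ]
key_red_top 0.43 [313.  195.9] [0.6461 0.013  0.152 ]
key_yellow_top 0.39 [326.2 198.7] [0.6487 0.0561 0.152 ]
key_blue_top 0.46 [296.8 188.5] [ 0.6213 -0.0481  0.152 ]
key_blue_top 0.31 [325.1 196.5] [0.6381 0.0497 0.152 ]
cup 0.57 [370.3 220.8] [ 0.5206  0.1854 -0.    ]
top
drawer_front 0.58 [295.3 221.3] [0.5149 0.0488 0.12  ]
key_green_top 0.56 [273.3 173.4] [0.6515 0.109  0.152 ]
key_red_top 0.65 [308.5 180.2] [0.63   0.0082 0.152 ]
key_yellow_top 0.53 [291.6 174.5] [0.6474 0.0565 0.152 ]
key_blue_top 0.41 [323.8 180.2] [ 0.6292 -0.0356  0.152 ]
tester 0.8 [304.5 164.9] [0.7089 0.0212 0.    ]
tester 0.51 [307.9 177.5] [0.6664 0.0107 0.    ]
cup 0.84 [254.9 225.1] [0.5128 0.1848 0.    ]
jar 0.8 [342.8 225.8] [ 0.5056 -0.0999  0.    ]
```

```bash
python3 - <<'E'
import cv2
a=cv2.imread('pics/top0.png');cv2.imwrite('pics/top0z.png',cv2.resize(a[110:270,200:400],None,fx=4,fy=4)[:600,:800] if 0 else cv2.resize(a[120:270,200:400],(800,600),interpolation=cv2.INTER_CUBIC))
E
```

```text
(no output)
```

View pics/top0z.png

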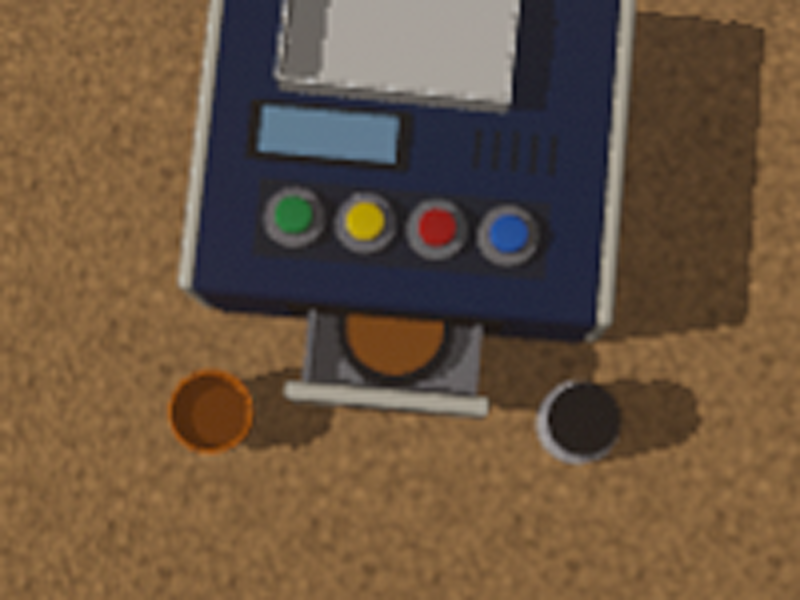

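View pics/scene0.png

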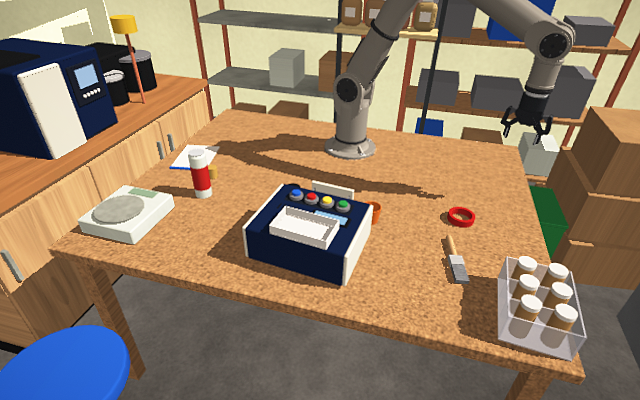

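```bash
python3 - <<'E'
from h import *
c=imaging.read_camera('top');im=c['image'].astype(int)
hsv=cv2.cvtColor(c['image'],cv2.COLOR_RGB2HSV)
P=[]
for n,(cx,cy) in dict(g=(294,214),y=(366,221),r=(437,228),b=(509,235)).items():
    u,v=cx/4+200-.4,cy/4+120-.4
    ys,xs=np.mgrid[int(v)-8:int(v)+9,int(u)-8:int(u)+9]
    s=hsv[ys,xs,1].astype(float);val=hsv[ys,xs,2]
    m=(s>120)&(val>75)&((xs-u)**2+(ys-v)**2<49)
    px=(xs[m].mean(),ys[m].mean());p=atz(c,px,.152);P.append(p);print(n,m.sum(),px,p.round(4))
P=np.array(P);d=P[3]-P[0];print(np.linalg.norm(np.diff(P[:,:2],axis=0),axis=1))
yaw=np.arctan2(-d[0],d[1])  # y axis dir = -(d)
ya=-d[:2]/np.linalg.norm(d[:2]);xa=np.array([ya[1],-ya[0]]);print('xa',xa,'yaw',np.degrees(np.arctan2(xa[1],xa[0])))
ctr=P[:,:2].mean(0)+xa*.07;print('centre',ctr)
f=[atz(c,((x+.5)/4+199.5,(y+.5)/4+119.5),.12) for x,y in [(286,395),(487,413)]]
print(f,'x rel',[ (q[:2]-ctr)@xa for q in f],[ (q[:2]-ctr)@ya for q in f])
print('home',ctr-.144*xa)
for n in ['cup','jar']:
    for n2,z in [(n,.06 if n=='cup' else .075)]:
        r=nets.spot_in(c,n)[0]['rect'];q=atz(c,((r[0]+r[2])/2,(r[1]+r[3])/2),z);print(n,r,q, (q[:2]-ctr)@xa,(q[:2]-ctr)@ya)
E
```

```text
g 60 (np.float64(272.8833333333333), np.float64(173.41666666666666)) [0.6515 0.1102 0.152 ]
y 73 (np.float64(290.8904109589041), np.float64(174.8904109589041)) [0.6463 0.0585 0.152 ]
r 69 (np.float64(308.92753623188406), np.float64(176.3768115942029)) [0.6411 0.0068 0.152 ]
b 68 (np.float64(326.94117647058823), np.float64(177.97058823529412)) [ 0.6356 -0.0448  0.152 ]
[0.05193275 0.05197165 0.05190954]
xa [ 0.99478559 -0.10198839] yaw -5.853682572373404
centre [0.713248   0.02555747]
[array([0.52463471, 0.11920941, 0.12      ]), array([ 0.50895174, -0.02709905,  0.12      ])] x rel [np.float64(-0.19718119348299437), np.float64(-0.19786062207636793)] [np.float64(0.07392723908292967), np.float64(-0.07321778793077971)]
home [0.56999887 0.0402438 ]
cup [241.5, 213.0, 262.9, 232.9] [0.51608015 0.18397754 0.06      ] -0.21229674152990577 0.13748517422364423
jar [333.4, 214.6, 354.6, 237.8] [ 0.5003809  -0.09692384  0.075     ] -0.19926545473028526 -0.143552614701262
```

Emit:
apply_moves --moves "1 0 0 0 0 0 -1; 1 0 0 0 0 0 -1; 1 0 0 0 0 0 -1; 1 0 0 0 0 0 -0.9; 1 0 0 0 0 0 0; 1 0 0 0 0 0 0" --force 30

```text
t: 1.55
eef_pos: [0.2478, 0.6279, 0.2313]
tool_rot: [-0.0, 0.743, 0.669, -0.0]
contact_force: [-0.0, -0.5, -0.2]
gripper_width: 0.144
```

```bash
cat >> h.py <<'E'
ctr=np.array([.713248,.02555747]);xa=np.array([.99478559,-.10198839]);ya=np.array([-xa[1],xa[0]])
from scipy.spatial.transform import Rotation as Ro
def stat():
    o=bot.get_obs();p=o['eef_pos'];w=np.array(o['tool_rot']);R=Ro.from_quat(np.r_[w[1:],w[0]]).as_matrix()
    print('t',round(o['t'],2),'pos',np.round(p,4),'tester xy',((p[:2]-ctr)@xa).round(4),((p[:2]-ctr)@ya).round(4),'F',np.round(o['contact_force'],2),'w',round(o['gripper_width'],3))
    print('toolx',(R[:2,0]@xa).round(4),(R[:2,0]@ya).round(4),'tooly',(R[:2,1]@xa).round(4),(R[:2,1]@ya).round(4),'z',R[:,2].round(4),'q',np.round(o['q'],2))
    return p,R
E
python3 -c "from h import *;stat()"
```

```text
t 1.55 pos [0.2478 0.6279 0.2313] tester xy -0.5244 0.5517 F [-0.   -0.54 -0.22] w 0.144
toolx 0.0034 1.0 tooly 1.0 -0.0034 z [-2.e-04  0.e+00 -1.e+00] q [-1.26  0.48 -0.04  1.55  0.02  1.11  0.16]
```

Emit:
apply_moves --moves "1 -0.23 0.12 0 0 0 0; 1 -0.23 0.12 0 0 0 0; 1 -0.23 0.12 0 0 0 0; 1 -0.23 0.12 0 0 0 0; 1 -0.23 0.12 0 0 0 0; 1 -0.23 0.12 0 0 0 0; 1 -0.23 0.12 0 0 0 0; 1 -0.23 0.12 0 0 0 0; 1 -0.23 0.12 0 0 0 0; 1 -0.23 0.12 0 0 0 0; 1 0 0 0 0 0 0; 1 0 0 0 0 0 0"

```text
t: 2.55
eef_pos: [0.3634, 0.3369, 0.2317]
tool_rot: [0.0, 0.745, 0.667, 0.0]
contact_force: [0.1, 1.1, -0.1]
gripper_width: -0.004
```

Emit:
apply_moves --moves "1 -0.23 0.12 0 0 0 0; 1 -0.23 0.12 0 0 0 0; 1 -0.23 0.12 0 0 0 0; 1 -0.23 0.12 0 0 0 0; 1 -0.23 0.12 0 0 0 0; 1 -0.23 0.12 0 0 0 0; 1 -0.23 0.12 0 0 0 0; 1 -0.23 0.12 0 0 0 0; 1 -0.23 0.12 0 0 0 0; 1 -0.23 0.08 0 0 0 0; 1 0 0 0 0 0 0; 1 0 0 0 0 0 0"

```text
t: 3.55
eef_pos: [0.4729, 0.0494, 0.2314]
tool_rot: [0.0, 0.744, 0.668, 0.0]
contact_force: [-0.1, 0.3, -0.2]
gripper_width: 0.001
```

```bash
python3 -c "from h import *;stat()"
```

```text
t 3.55 pos [0.4729 0.0494 0.2314] tester xy -0.2415 -0.0008 F [-0.13  0.27 -0.16] w 0.001
toolx 0.0044 1.0 tooly 1.0 -0.0044 z [ 4.e-04  2.e-04 -1.e+00] q [-0.5   0.14  0.3   2.03 -0.05  0.97  1.28]
```

Emit:
apply_moves --moves "1 0 0 0.14 0 0 0; 1 0 0 0.14 0 0 0; 1 0 0 0.14 0 0 0; 1 0 0 0.14 0 0 0; 1 0 0 0.14 0 0 0; 1 0 0 0.14 0 0 0; 1 0 0 0.14 0 0 0; 1 0 0 0.14 0 0 0; 1 0 0 0 0 0 0; 1 0 0 0 0 0 0"

```text
t: 4.38
eef_pos: [0.4718, 0.0513, 0.0965]
tool_rot: [-0.001, 0.742, 0.67, -0.001]
contact_force: [-0.1, 0.1, -0.1]
gripper_width: 0.001
```

```bash
python3 - <<'E'
from h import *
stat()
c=imaging.read_camera('top');a=c['image'][:,:,::-1]
cv2.imwrite('pics/top1.png',cv2.resize(a[120:270,200:400],(800,600),interpolation=cv2.INTER_CUBIC))
E
```

```text
t 4.38 pos [0.4718 0.0513 0.0965] tester xy -0.2428 0.001 F [-0.11  0.11 -0.13] w 0.001
toolx -0.0008 1.0 tooly 1.0 0.0008 z [-1.9e-03  1.0e-04 -1.0e+00] q [-0.46  0.35  0.26  2.15 -0.15  0.65  1.37]
```

View pics/top1.png

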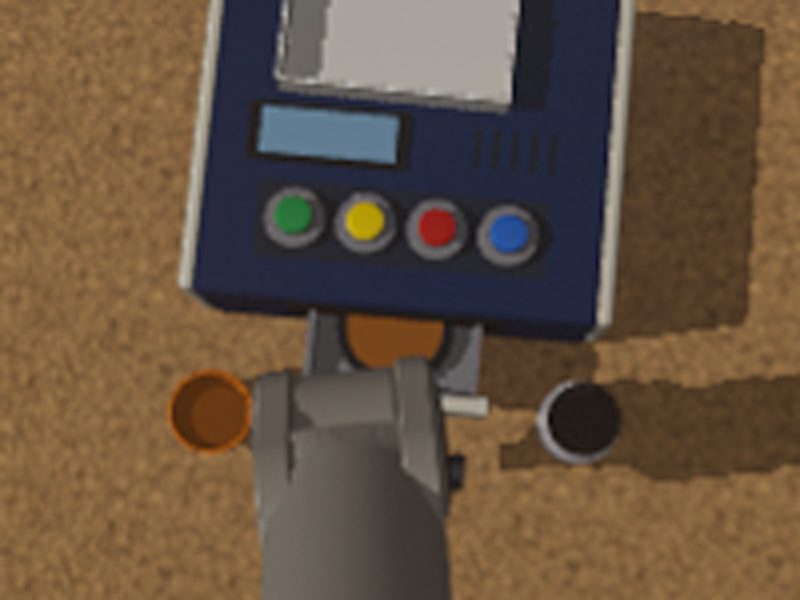

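Emit:
apply_moves --moves "1 0 0.05 0 0 0 0; 1 0 0.05 0 0 0 0; 1 0 0.05 0 0 0 0; 1 0 0.05 0 0 0 0; 1 0 0.05 0 0 0 0; 1 0 0.05 0 0 0 0; 1 0 0.05 0 0 0 0; 1 0 0.05 0 0 0 0; 1 0 0.05 0 0 0 0; 1 0 0.05 0 0 0 0; 1 0 0.05 0 0 0 0; 1 0 0 0 0 0 0"

```text
t: 5.43
eef_pos: [0.5396, 0.0426, 0.0969]
tool_rot: [0.001, 0.743, 0.669, 0.001]
contact_force: [0.1, 0.6, 0.5]
gripper_width: -0.002
```

```bash
python3 -c "from h import *;stat()"
```

```text
t 5.43 pos [0.5396 0.0426 0.0969] tester xy -0.1745 -0.0008 F [0.12 0.6  0.54] w -0.002
toolx 0.0017 1.0 tooly 1.0 -0.0017 z [ 1.6e-03 -2.0e-04 -1.0e+00] q [-0.4   0.44  0.26  2.01 -0.17  0.71  1.43]
```

Emit:
apply_moves --moves "1 0 0.03 0 0 0 0; 1 0 0.03 0 0 0 0; 1 0 0.03 0 0 0 0; 1 0 0 0 0 0 0"

```text
t: 5.77
eef_pos: [0.5496, 0.0415, 0.0969]
tool_rot: [0.0, 0.743, 0.67, 0.0]
contact_force: [-0.7, 0.3, 0.6]
gripper_width: 0.001
```

```bash
python3 - <<'E'
from h import *
stat()
for n in ['top','scene']:
    c=imaging.read_camera(n);a=c['image'][:,:,::-1]
    b=a[120:270,200:400] if n=='top' else a[130:280,230:430]
    cv2.imwrite(f'pics/{n}2.png',cv2.resize(b,(800,600),interpolation=cv2.INTER_CUBIC))
E
```

```text
t 5.77 pos [0.5496 0.0415 0.0969] tester xy -0.1645 -0.0008 F [-0.67  0.27  0.64] w 0.001
toolx 0.0014 1.0 tooly 1.0 -0.0014 z [ 9.e-04 -1.e-04 -1.e+00] q [-0.39  0.45  0.26  1.98 -0.17  0.72  1.43]
```

View pics/top2.png

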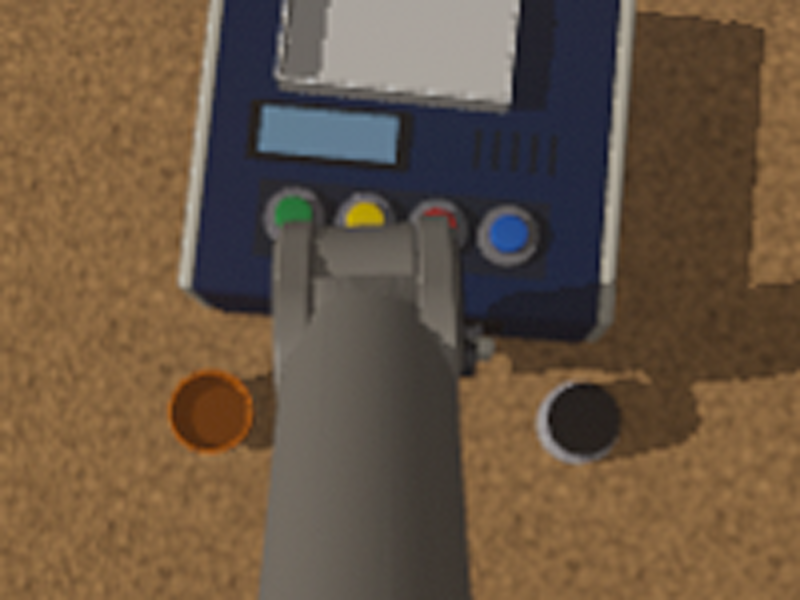

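View pics/scene2.png

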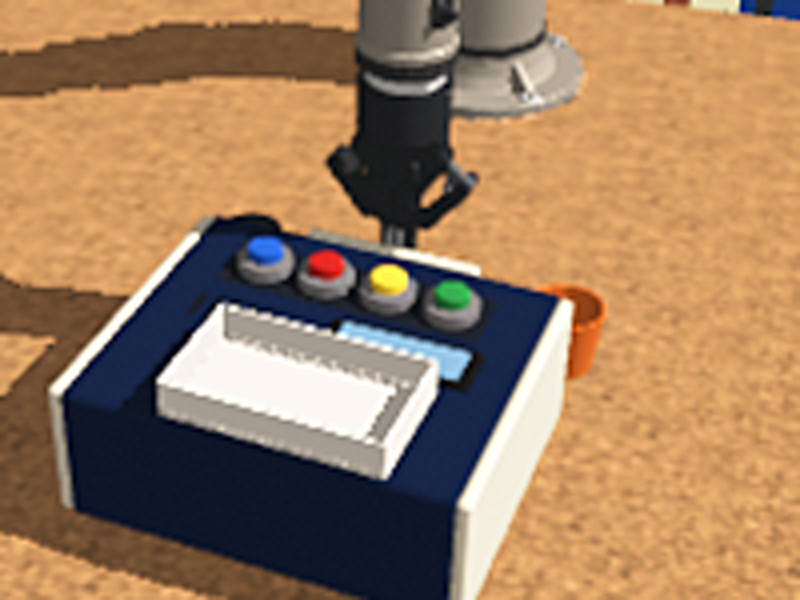

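Emit:
apply_moves --moves "1 0 0.02 0 0 0 0; 1 0 0.02 0 0 0 0; 1 0 0.02 0 0 0 0; 1 0 0 0 0 0 0"

```text
t: 6.2
eef_pos: [0.5565, 0.0409, 0.097]
tool_rot: [0.0, 0.743, 0.67, 0.0]
contact_force: [-0.4, 0.4, -0.3]
gripper_width: -0.001
```

Emit:
apply_moves --moves "1 0 0.02 0 0 0 0; 1 0 0 0 0 0 0; 1 0 0 0 0 0 0"

```text
t: 6.45
eef_pos: [0.5587, 0.0407, 0.0969]
tool_rot: [0.0, 0.743, 0.67, 0.0]
contact_force: [0.2, 0.8, -0.1]
gripper_width: 0.002
```

```bash
python3 - <<'E'
from h import *
stat()
c=imaging.read_camera('scene');a=c['image'][:,:,::-1]
b=a[130:280,230:430]
cv2.imwrite(f'pics/scene3.png',cv2.resize(b,(800,600),interpolation=cv2.INTER_CUBIC))
E
```

```text
t 6.45 pos [0.5587 0.0407 0.0969] tester xy -0.1553 -0.0007 F [ 0.23  0.78 -0.13] w 0.002
toolx 0.0013 1.0 tooly 1.0 -0.0013 z [ 7.e-04  0.e+00 -1.e+00] q [-0.39  0.47  0.26  1.96 -0.17  0.73  1.44]
```

View pics/scene3.png

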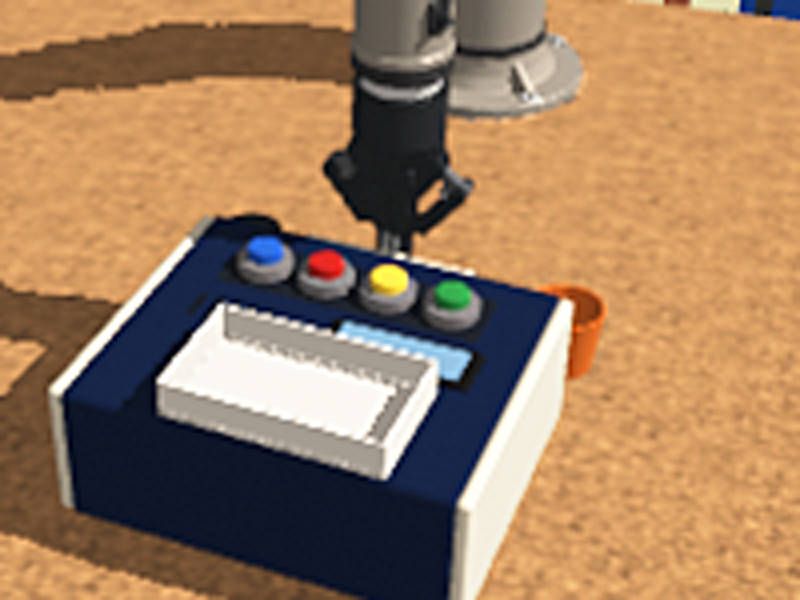

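Emit:
apply_moves --moves "1 0 0.02 0 0 0 0; 1 0 0 0 0 0 0; 1 0 0 0 0 0 0"

```text
t: 6.75
eef_pos: [0.5609, 0.0404, 0.0969]
tool_rot: [0.0, 0.743, 0.67, 0.0]
contact_force: [-0.3, 0.5, -0.8]
gripper_width: 0.001
```

Emit:
apply_moves --moves "1 0 0.015 0 0 0 0; 1 0 0 0 0 0 0; 1 0 0 0 0 0 0"

```text
t: 7.0
eef_pos: [0.5612, 0.0404, 0.0967]
tool_rot: [-0.001, 0.743, 0.67, -0.001]
contact_force: [-4.7, 0.4, 3.5]
gripper_width: 0.002
```

Emit:
apply_moves --moves "1 0 0 0 0 0 0; 1 0 0 0 0 0 0; 1 0 -0.1 0 0 0 0; 1 0 -0.15 0 0 0 0; 1 0 -0.15 0 0 0 0; 1 0 -0.1 -0.1 0 0 0; 1 0 0 -0.25 0 0 0; 1 0 0 -0.25 0 0 0; 1 0 0 -0.25 0 0 0; 1 0 0 -0.15 0 0 0; 1 0 0 0 0 0 0; 1 0 0 0 0 0 0"

```text
t: 8.0
eef_pos: [0.5038, 0.0466, 0.218]
tool_rot: [0.001, 0.743, 0.67, 0.002]
contact_force: [-0.2, 0.4, -0.9]
gripper_width: 0.0
```

```bash
python3 - <<'E'
from h import *
p,R=stat()
c=imaging.read_camera('top');a=c['image'][:,:,::-1]
cv2.imwrite('pics/top4.png',cv2.resize(a[120:270,200:400],(800,600),interpolation=cv2.INTER_CUBIC))
g=np.array([.6515,.1102]);print('green tester',(g-ctr)@xa,(g-ctr)@ya)
d=R.T@(np.r_[g,.2]-p);print('tool delta',d,d/.12)
E
```

```text
t 8.0 pos [0.5038 0.0466 0.218 ] tester xy -0.2105 -0.0005 F [-0.16  0.4  -0.86] w 0.0
toolx 0.0014 1.0 tooly 1.0 -0.0014 z [ 0.0033  0.001  -1.    ] q [-0.48  0.21  0.3   1.99 -0.08  0.95  1.33]
green tester -0.07005857597154673 0.07790359003942271
tool delta [0.07853451 0.14023011 0.01851272] [0.65445421 1.16858427 0.15427267]
```

View pics/top4.png

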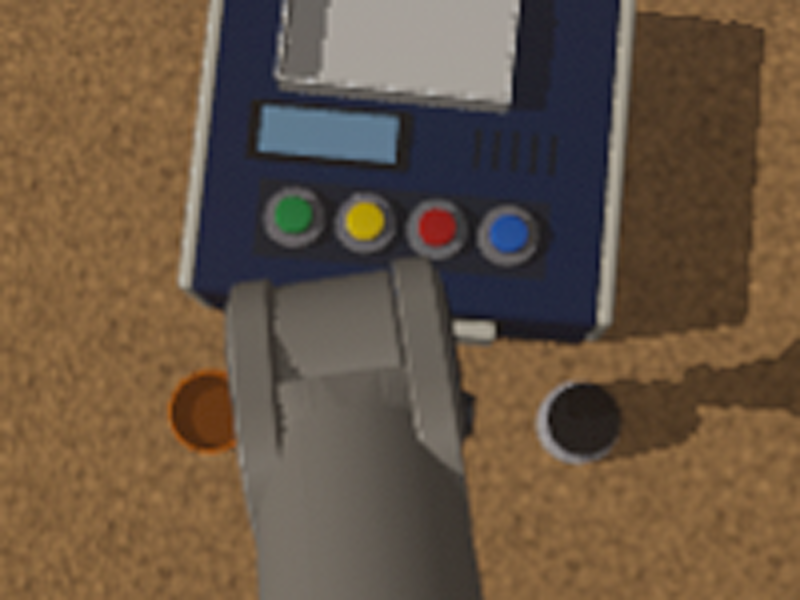

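Emit:
apply_moves --moves "1 0.08 0.14 0 0 0 0; 1 0.08 0.15 0 0 0 0; 1 0.08 0.15 0 0 0 0; 1 0.08 0.15 0 0 0 0; 1 0.08 0.15 0 0 0 0; 1 0.08 0.15 0 0 0 0; 1 0.08 0.15 0 0 0 0; 1 0.08 0.13 0 0 0 0; 1 0.01 0 0.1 0 0 0; 1 0 0 0.1 0 0 0; 1 0 0 0 0 0 0; 1 0 0 0 0 0 0"

```text
t: 9.05
eef_pos: [0.6484, 0.1085, 0.1906]
tool_rot: [-0.001, 0.743, 0.669, -0.002]
contact_force: [-0.5, 0.1, 1.1]
gripper_width: -0.001
```

```bash
python3 - <<'E'
from h import *
p,R=stat()
g=np.array([.6515,.1102])
d=R.T@(np.r_[g,.152]-p);print('tool delta',d,d/.12)
E
```

```text
t 9.05 pos [0.6484 0.1085 0.1906] tester xy -0.073 0.0759 F [-0.45  0.15  1.14] w -0.001
toolx 0.0021 1.0 tooly 1.0 -0.0021 z [-0.0045 -0.0014 -1.    ] q [-0.46  0.5   0.28  1.65 -0.16  1.02  1.34]
tool delta [0.00207587 0.00306909 0.03861103] [0.01729894 0.02557575 0.32175854]
```

Emit:
apply_moves --moves "1 0.02 0.02 0.08 0 0 0; 1 0 0 0.08 0 0 0; 1 0 0 0.06 0 0 0; 1 0 0 0.04 0 0 0; 1 0 0 0 0 0 0; 1 0 0 0 0 0 0"

```text
t: 9.55
eef_pos: [0.6529, 0.1115, 0.1614]
tool_rot: [-0.0, 0.743, 0.67, -0.0]
contact_force: [-0.6, -0.0, 0.1]
gripper_width: 0.001
```

```bash
python3 - <<'E'
from h import *
p,R=stat()
for n in ['top','scene']:
    c=imaging.read_camera(n);a=c['image'][:,:,::-1]
    b=a[120:270,200:400] if n=='top' else a[150:240,280:400]
    cv2.imwrite(f'pics/{n}5.png',cv2.resize(b,(800,600),interpolation=cv2.INTER_CUBIC))
E
```

```text
t 9.55 pos [0.6529 0.1115 0.1614] tester xy -0.0688 0.0794 F [-0.64 -0.03  0.05] w 0.001
toolx 0.0014 1.0 tooly 1.0 -0.0014 z [-6.e-04 -2.e-04 -1.e+00] q [-0.46  0.53  0.27  1.67 -0.17  0.96  1.34]
```

View pics/scene5.png

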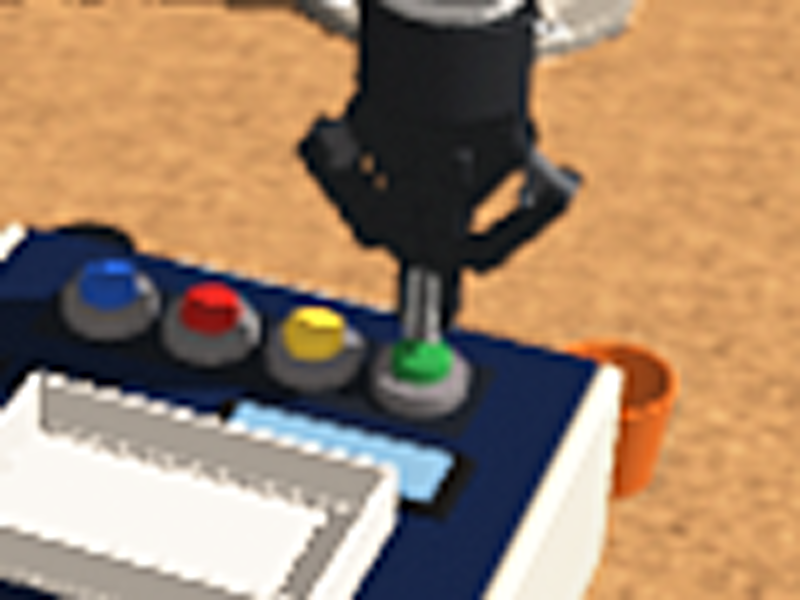

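Emit:
apply_moves --moves "1 -0.01 -0.01 0.03 0 0 0; 1 0 0 0.02 0 0 0; 1 0 0 0.02 0 0 0; 1 0 0 0 0 0 0; 1 0 0 0 0 0 0"

```text
t: 10.07
eef_pos: [0.6517, 0.1106, 0.1531]
tool_rot: [-0.0, 0.743, 0.67, -0.0]
contact_force: [-0.2, 0.4, 0.1]
gripper_width: 0.0
```

Emit:
apply_moves --moves "1 0 0 0.02 0 0 0; 1 0 0 0 0 0 0; 1 0 0 0 0 0 0"

```text
t: 10.32
eef_pos: [0.6521, 0.1106, 0.1511]
tool_rot: [0.0, 0.743, 0.67, 0.0]
contact_force: [1.0, -0.0, 1.8]
gripper_width: 0.002
```

Emit:
apply_moves --moves "1 0 0 0.02 0 0 0; 1 0 0 0.015 0 0 0; 1 0 0 0 0 0 0; 1 0 0 0 0 0 0"

```text
t: 10.65
eef_pos: [0.6522, 0.1107, 0.147]
tool_rot: [0.0, 0.743, 0.67, 0.0]
contact_force: [-0.7, -0.9, 4.3]
gripper_width: 0.001
```

Emit:
apply_moves --moves "1 0 0 0.01 0 0 0; 1 0 0 0 0 0 0; 1 0 0 0 0 0 0"

```text
t: 10.9
eef_pos: [0.6522, 0.1106, 0.1461]
tool_rot: [0.0, 0.743, 0.67, 0.0]
contact_force: [-0.8, -0.4, 6.2]
gripper_width: 0.002
```

Emit:
apply_moves --moves "1 0 0 0.008 0 0 0; 1 0 0 0 0 0 0; 1 0 0 0 0 0 0"

```text
t: 11.15
eef_pos: [0.6522, 0.1107, 0.146]
tool_rot: [0.0, 0.743, 0.67, 0.001]
contact_force: [-3.0, -0.3, 12.1]
gripper_width: 0.004
```

On the stop (z no longer falls, force rises). Lift off and withdraw.

Emit:
apply_moves --moves "1 0 0 -0.05 0 0 0; 1 0 0 -0.08 0 0 0; 1 0 0 -0.15 0 0 0; 1 0 0 -0.2 0 0 0; 1 0 0 -0.2 0 0 0; 1 0 -0.15 0 0 0 0; 1 0 -0.25 0 0 0 0; 1 0 -0.25 0 0 0 0; 1 0 -0.25 0 0 0 0; 1 0 -0.25 0 0 0 0; 1 0 0 0 0 0 0; 1 0 0 0 0 0 0"

```text
t: 12.15
eef_pos: [0.513, 0.1251, 0.2262]
tool_rot: [-0.0, 0.742, 0.67, -0.0]
contact_force: [0.8, 0.1, 0.3]
gripper_width: -0.001
```

Emit:
apply_moves --moves "1 0.25 0 0 0 0 0; 1 0.25 0 0 0 0 0; 1 0.25 0 0 0 0 0; 1 0.25 0 0 0 0 0; 1 0.25 0 0 0 0 0; 1 0.25 0 0 0 0 0; 1 0.25 0 0 0 0 0; 1 0.15 0 0 0 0 0; 1 0 0 0 0 0 0; 1 0 0 0 0 0 0; 1 0 0 0 0 0 0"

```text
t: 13.07
eef_pos: [0.539, 0.3503, 0.2258]
tool_rot: [0.001, 0.743, 0.669, -0.0]
contact_force: [0.3, -0.1, 0.4]
gripper_width: -0.002
```

```bash
python3 - <<'E'
from h import *
p,R=stat()
for n in ['top','scene']:
    c=imaging.read_camera(n);a=c['image'][:,:,::-1]
    b=a[120:270,200:400] if n=='top' else a[130:280,230:430]
    cv2.imwrite(f'pics/{n}6.png',cv2.resize(b,(800,600),interpolation=cv2.INTER_CUBIC))
    if n=='top':
        for k in ['drawer_front','tray','cup','jar','tape','duster','brush','weight']:
            r=nets.spot_point(c,k)
            if r:
                q=atz(c,r[0]['location'],.12 if k[0:2]=='dr' else .13 if k=='tray' else 0);print(k,round(r[0]['score'],2),q.round(4),(q[:2]-ctr)@xa)
c0=cv2.imread('pics/top0.png')
E
```

```text
t 13.07 pos [0.539  0.3503 0.2258] tester xy -0.2064 0.3053 F [ 0.3  -0.06  0.35] w -0.002
toolx 0.0029 1.0 tooly 1.0 -0.0029 z [ 0.     -0.0014 -1.    ] q [-0.83  0.43  0.21  1.65 -0.1   1.07  0.88]
drawer_front 0.78 [0.5625 0.0377 0.12  ] -0.15120510778325125
tray 0.82 [0.7896 0.0279 0.13  ] 0.07570660933159859
cup 0.94 [0.5212 0.1806 0.    ] -0.20687472662438236
jar 0.79 [ 0.5078 -0.1025  0.    ] -0.19131152413726676
tape 0.56 [0.8401 0.0313 0.    ] 0.12560711606661715
duster 0.97 [ 0.5454 -0.437   0.    ] -0.11976152574264938
brush 0.89 [0.6288 0.473  0.    ] -0.12959943786405065
weight 0.45 [ 0.4174 -0.4715  0.    ] -0.24358955955100253
```

View pics/top6.png

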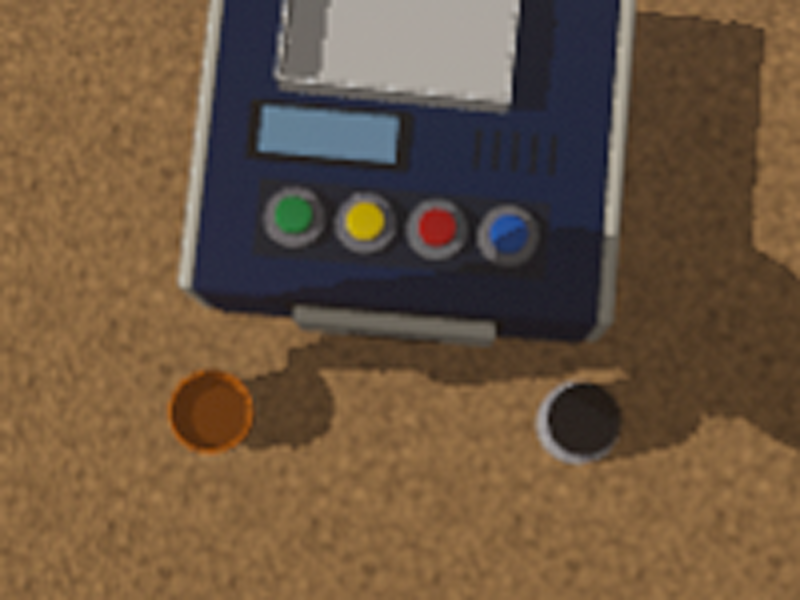

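View pics/scene6.png

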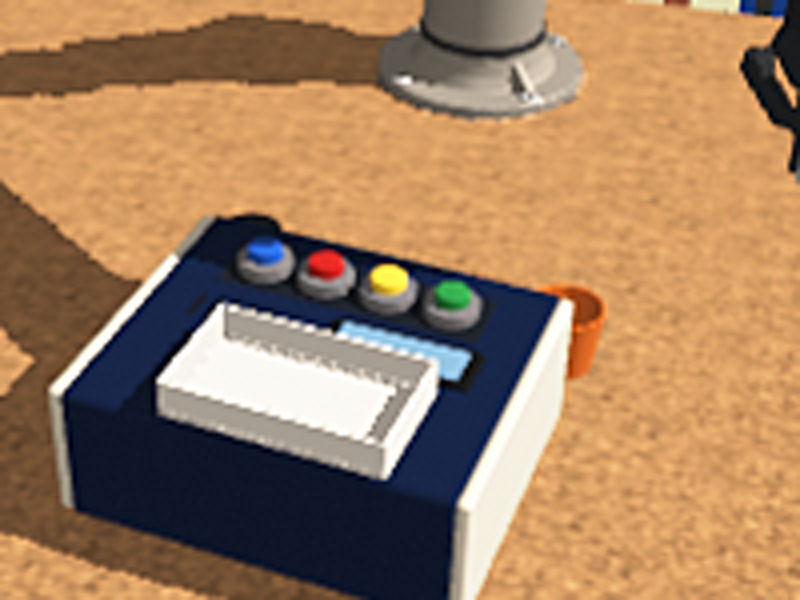

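```bash
python3 - <<'E'
from h import *
c=imaging.read_camera('top')
for x,y in [(294,325),(495,342),(297,307),(497,322)]:
    q=atz(c,((x+.5)/4+199.5,(y+.5)/4+119.5),.12);print((q[:2]-ctr)@xa,(q[:2]-ctr)@ya)
g=ctr-.144*xa
for s in(.075,-.075):
  for d in (-.144,-.132): print(d,(proj(c,np.r_[ctr+d*xa+s*ya,.12])-[199.5,119.5])*4-.5)
a=cv2.resize(c['image'][190:210,265:335,::-1],(800,228),interpolation=cv2.INTER_NEAREST);cv2.imwrite('pics/z7.png',np.clip(a*1.8,0,255).astype(np.uint8))
E
```

```text
-0.14549685625105546 0.07310951026219173
-0.14548728220682067 -0.0748155668499996
-0.132052080333719 0.07221118867025378
-0.13063992765151444 -0.07508446620845013
-0.144 [291.63378576 322.76464667]
-0.132 [293.22825011 306.61047239]
-0.144 [495.41476215 340.01168003]
-0.132 [496.73586894 323.82242614]
```

View pics/z7.png

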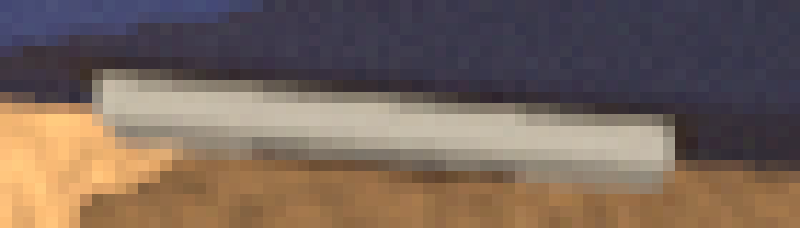

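```bash
python3 -c "
from h import *
print(bot.hand_in());print(bot.get_obs()['t'])"
```

```text
the job is handed in; nothing more can be done
None
the job is handed in; nothing more can be done
```

I pushed the drawer home and pressed the green key to its stop. The key sprang back, I drew the hand clear, and I handed the job in at about 13 s of the 45 s allowed. `hand_in` reported no verdict.

- **Drawer:** I pushed it in with the shut fingertips until it stopped, at about 4.7 N. In the last top picture its front edge measured about 145.5 mm ahead of the tester's centre, where home is 144 mm. The network's own point read 151 mm. I put that down to network error, because both the measured edge and the hard stop say it is home.
- **Green key:** the fingertip stopped descending at z = 0.146 m, which is the full 6 mm of travel. The force peaked at about 12 N, against the 25 N limit.
- **After withdrawing:** all four keys look up, and the hand is well clear with almost no force on it. The cup, jar and tray show at the same picture positions as before.
- **Not checked closely:** I took no starting positions for the tape, duster, brush and weight, so I did not compare them. The arm passed over that side at about 0.23 m height and never showed any contact. The final tape reading was wrong: it placed the tape on the tester.

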